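# Square up the neck block in the corner jig

## Task

Clear the jig first: take the small wooden offcut out of it and leave it lying in the scrap tray. Then stand the slotted neck block flat on the jig's base, with a long side along the longer fence and its unslotted end towards the shorter fence, and press it snugly into the corner so that it bears on both fences at once; finish while still holding it pressed there with the gripper. Leave the other things on the bench where they are.

Things in the scene. Friction and masses are not known exactly. Their poses are not given: they have to be found in the camera images.
- jig: Squaring jig, screwed to the bench: plywood base 150 x 220 mm (its x by y), 12 mm thick, with two dark wooden fences on top that meet in a corner. Origin: centre of the base's underside, on the bench top; z up. The long fence lies along the +x edge, the short one along the +y edge; the other two sides are open. It does not move. Bare wood: a block that is borne down on the base drags and can jam, so push it sideways without weight on it.
- jig_corner (a point): The inside corner of the jig, where the inner faces of both fences meet the top of the base: 55 mm along +x, 90 mm along +y and 12 mm up from the jig's origin. Axes as the jig's: the long fence's inner face runs from here towards the jig's -y, the short fence's towards its -x.
- fence_long: The longer fence: 220 mm long (y), of which 200 mm lie clear of the short fence, 20 mm thick (x), standing 12 mm above the base, its inner face towards the jig's -x. Origin: centre of its underside, axes as the jig's. Fixed to the jig.
- fence_short: The shorter fence: 130 mm long (x; its outer end is flush with the base's -x edge, its inner end butts on the long fence), 20 mm thick (y), standing 12 mm above the base, its inner face towards the jig's -y. Origin: centre of its underside, axes as the jig's. Fixed to the jig.
- neck_block: Neck block of pale wood, loose, about 0.13 kg: 100 mm long (x), 46 mm wide (y), 48 mm high (z). Origin: centre of its underside. Its +x end has an open slot 20 mm wide and 16 mm deep, cut through from top to bottom between two 13 mm prongs; its -x end is plain and square. It stands on the bench at the start.
- slot_end (a point): Middle of the block's slotted end: 50 mm along the block's +x from its origin, 24 mm up. In the finished job it is the end away from the short fence.
- offcut: Leftover offcut of pale wood, loose, about 35 g: 70 mm long (x), 25 mm wide (y), 32 mm high (z), origin at the centre of its underside. It lies on the jig's base where the block must go.
- offcut_center (a point): Centre of the offcut, 16 mm above its origin.
- tray: Scrap tray of dark wood, empty, fixed to the bench: 160 x 120 mm (x by y) outside, 35 mm high, walls and floor 6 mm thick, open at the top. Origin: centre of its underside.
- plain_block: Bystander: plain wooden block without slot, 66 x 46 x 48 mm high, origin at the centre of its underside.
- sanding_block: Bystander: dark rubber sanding block, 80 x 45 x 30 mm high, origin at the centre of its underside.
- chisel: Bystander: chisel lying flat, 220 mm long, on the left; origin under its middle, blade to +x.
- plane: Bystander: small hand plane, 150 x 50 mm, 51 mm high, on the robot's right; origin at the centre of its sole.
- glue_bottle: Bystander: white bottle 54 mm across, 150 mm high, on the left; origin at the centre of its foot.
- cup: Bystander: white mug 76 mm across, 90 mm high, on the right; origin at the centre of its foot.

How it is judged (in metres and radians):
On the way:
1. the offcut lies in the scrap tray, let go (x of offcut_center in the frame of tray between -0.07 and 0.07 m and y of offcut_center in the frame of tray between -0.052 and 0.052 m and z of offcut_center in the frame of tray between 0 and 0.04 m and contact force between offcut and the fingers below 0.05 N), for 0.2 s.
At the end, for the whole second after the job is handed in: Offcut let go inside the tray. Neck block flat on the base (2.5 mm, 0.04 rad), long side along the long fence (0.035 rad), slot away from the short fence, within 2 mm of both fences and pressed on each with over 1.5 N by the gripper, still holding, at rest (all of step 1 and z of neck_block in the frame of jig between 0.009 and 0.0145 m and angle between neck_block's own z axis and vertical below 0.04 rad and angle between the x axis of neck_block and the y axis of jig, either way round below 0.035 rad and x of neck_block in the frame of jig above 0.03 m and y of neck_block in the frame of jig above 0.038 m and y of slot_end in the frame of jig below 0.02 m and contact force between neck_block and fence_long above 1.5 N and contact force between neck_block and fence_short above 1.5 N and contact force between neck_block and the fingers above 1 N and linear speed of neck_block below 0.01 m/s); the arm keeps its last pose, push and grip.
It fails at once if another thing on the bench (plain block, sanding block, chisel, plane, bottle or mug) is moved by more than 40 mm (distance of any of plain_block, sanding_block, chisel, plane, glue_bottle, cup from where it was at the start of the episode above 0.04 m).
It also fails if it takes over 72 s, if anything falls off the work surface, if the arm or the gripper's body presses on something with over 40 N, if the wrist force passes 120 N, or if a joint passes its speed limit or range.

## Robot

A 7-joint arm with a two-finger parallel gripper is mounted at the origin on the work surface. World frame = base frame: x ahead of the robot, y to its left, z up, the work surface at z = 0. Lengths are in m, angles in degrees, forces in N, time in s.
With the tool pointing down it reaches from about 0.35 to 0.9 m from the base axis. Payload 19.9 kg.
Tool frame: the origin (TCP) lies at the very end of the fingers, on their centre line; the grasp point (between the pads) lies 19 mm behind it; z points along the fingers, y is the line along which they close (so a half turn about z gives the same grasp; the last joint's range is limited). The gripper opens to 94 mm and grips with 3 to 60 N. Pads are 16 mm wide; open, the fingers measure 119 mm over their backs; the gripper's body (75 mm by 177 mm) begins 78 mm behind the grasp point.
Start: joints at [66.492, 23.915, -0.59, 92.452, 0.269, 63.638, -3.037], TCP at [0.225, -0.583, 0.205] pointing down, gripper open.
Joint ranges: [-161.28, 161.28], [-22.2, 115.67], [-73.04, 71.86], [3.21, 147.25], [-68.34, 248.33], [10.77, 114.83], [-161.83, 161.83]. Speed limits (degrees/s): [108.29, 108.29, 136.94, 136.94, 172.46, 172.46, 172.46].

## Interface

Orientations are given as a 3x3 rotation matrix whose columns are the frame's x, y, z axes.
In Python, from rig import ctrl, cams, workorder gives the robot as it stands.
- The arm moves only by the tool drive_tool, never from a script. Its argument "rows" is a list that holds one entry, the list of rows, each a list of 6 numbers: the shift along the tool's x, y, z in m, then the turn, a rotation vector about the tool's x, y, z in rad. A call has 1 to 5 rows; each row is the pose to reach, as a shift and turn from the pose commanded when the call began, along the tool's axes at that moment; what a row does not reach only later rows make up. A row lasts 1/10 s, in which the tool goes at most 50 mm and 8.59 degrees, less where a joint would pass 70% of its speed; a pose out of reach is approached as far as the arm can. A call with a gripper value outside its range is refused whole. "gripper" is the opening, from 0 (shut) to 1 (fully open), set as the call begins (left out, the last holds). The fingers move at their own pace and stop on an object; "newtons" is the grip in N (left out, the last holds). Time passes only in rows, so rows that repeat a pose let the fingers close. It gives the time, the measured TCP pose, the force, the opening and the grip force at its end, in the units of the state.
- ctrl.read_state(): the state, without advancing time (a new reading comes with each control period).
- cams.grab_frame(name): name is "scene" or "top" or "wrist"; returns the picture (400x640x3 uint8, red, green, blue); there is no depth.
- cams.camera_params(name): a dict with "fx", "fy", "cx", "cy" (pixels), "D" ([k1, k2, p1, p2, k3] as OpenCV has them; the pictures are not rectified), "eye" and "rotation" of the camera in the world. Camera axes: x right, y down, z forward; pixel columns grow to the right and rows downward; lengths in m; the calibration is good to about 2 mm. A picture is of the moment at which its call begins: read the wrist's pose just before it. camera_params takes no time and is no camera call; for the wrist camera it gives the pose at the moment of the call.
- workorder.sign_off(): hands the job in; it is judged then, once.
The state is a dict: "time": time; "joints": joint angles; "qd": joint speeds; "tau": joint torques, N m; "eef_pos": TCP position; "tcp_rot": TCP orientation; "ft_force": force on the tool from outside, world axes, zero at the start; "ft_torque": the same for the moment, N m; "grip_width": opening from 0.0 (shut) to 1.0 (fully open); "grip_force": force on a finger pad.
Only numpy, scipy, OpenCV 4.12 (cv2) and the standard library are available. Lean on these libraries where they do the work, as an engineer would, in place of code of your own. Each camera call takes 0.05 s, during which the arm holds its last target. There are 200 camera calls.

## Working session

There is one attempt and no reset: what is moved stays moved. The work goes in short steps, Python scripts to look and compute and a tool call to move; the robot and the scene stay as the last step left them, time stands still between calls to the robot, and variables do not carry over. Pictures are saved under pics/ and viewed, at most 10 in all, crops included, and the job is handed in when it is done.

Besides the shell and the picture viewer there is one more tool, called after "Call:" by a JSON object that holds its "name" and its "arguments", one argument or row to a line. drive_tool: Moves the arm, as the interface text tells. Its arguments: {"type":"object","properties":{"rows":{"type":"array","items":{"type":"array","items":{"type":"array","items":{"type":"number"}}}},"gripper":{"type":"number"},"newtons":{"type":"number"}},"required":["rows"]}

```bash
ls; mkdir -p pics; cat > h.py <<'E'
import numpy as np, cv2
from rig import ctrl, cams, workorder
def cam(name):
    p=cams.camera_params(name)
    return np.array([[p['fx'],0,p['cx']],[0,p['fy'],p['cy']],[0,0,1]]),np.array(p['D'],float),np.array(p['eye']),np.array(p['rotation'])
def onplane(c,px,z):
    K,D,e,R=c
    u=cv2.undistortPoints(np.array(px,float).reshape(-1,1,2),K,D).reshape(-1,2)
    d=np.c_[u,np.ones(len(u))]@R.T
    return e+d*((z-e[2])/d[:,2:3])
E
python3 - <<'E'
from h import *
for n in("scene","top"):
    im=cams.grab_frame(n); cv2.imwrite(f"pics/{n}0.png",im[:,:,::-1]); c=cam(n); print(n,c[2],c[3].round(3).tolist(),c[0][0])
s=ctrl.read_state(); print(s['time'],s['eef_pos'],np.round(s['tcp_rot'],3).tolist(),s['grip_width'])
E
```

```text
pics
scene [ 1.51992168 -0.19486438  0.90602334] [[0.198, 0.635, -0.747], [0.98, -0.133, 0.146], [-0.007, -0.761, -0.649]] [394.90911276   0.         313.72105089]
top [4.22567188e-01 1.52298203e-03 1.57941745e+00] [[-0.018, -0.995, 0.093], [-1.0, 0.018, -0.008], [0.007, -0.093, -0.996]] [424.01281364   0.         317.48072397]
0.1 [ 0.22518106 -0.58267101  0.20491095] [[0.933, 0.361, -0.0], [0.361, -0.933, 0.001], [-0.0, -0.001, -1.0]] 1.0010762226125802
```

View pics/top0.png

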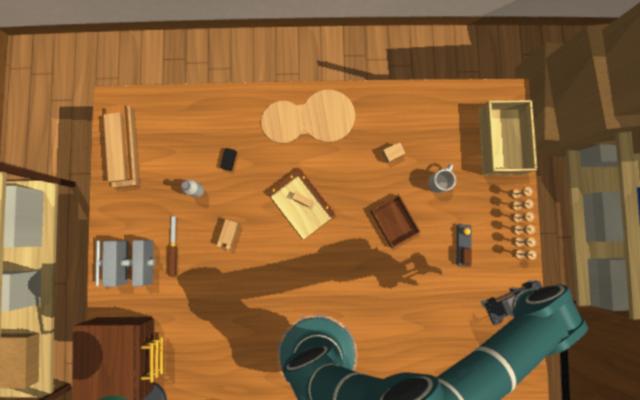

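View pics/scene0.png

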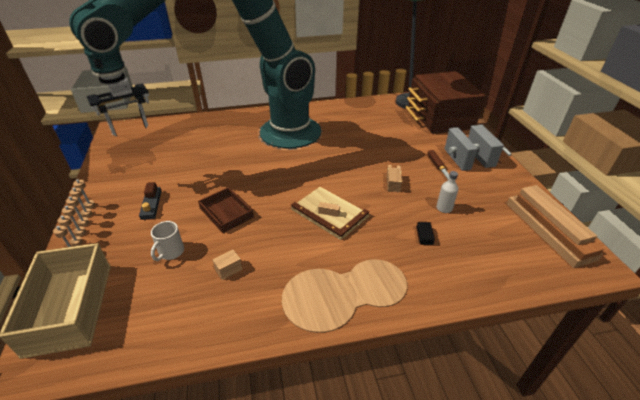

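Top view: jig near (300,203) with the offcut at (299,199), neck block (227,235), tray (391,220), plain block (393,153). In the scene view the same things are at (330,210), (395,178), (227,208). I'll enlarge the key area.

```bash
python3 - <<'E'
import cv2,numpy as np
t=cv2.imread('pics/top0.png')[155:265,200:430]; s=cv2.imread('pics/scene0.png')[155:245,185:415]
a=cv2.resize(t,None,fx=3.4,fy=3.4,interpolation=2);b=cv2.resize(s,None,fx=2.5,fy=2.5,interpolation=2)
o=np.zeros((600,782,3),np.uint8);o[:374]=a;o[375:600,:575]=b
cv2.imwrite('pics/crop0.png',o)
E
```

```text
(no output)
```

View pics/crop0.png

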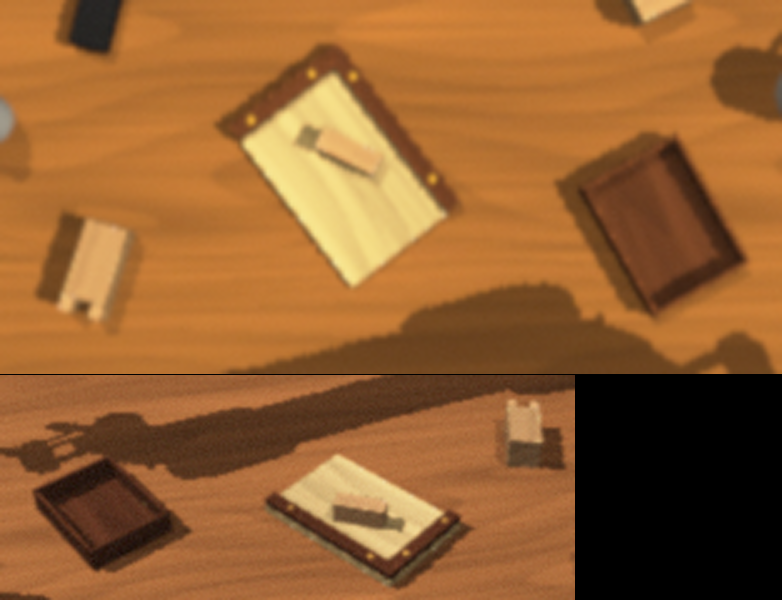

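The crop shows the jig's inner corner at (332,72), the long fence running down-right, and the short fence down-left. The neck block's slot points image-down at (82,307), and the tray opens at (660,225).

```bash
cat >> h.py <<'E'
def info(n,P):
    print(n,P[:,:2].round(4).tolist(),'sides',[round(float(np.linalg.norm(P[i]-P[i-1])),4) for i in range(len(P))])
E
python3 - <<'E'
from h import *
c=cam("top"); f=lambda L:[(200+x/3.4-.35,155+y/3.4-.35) for x,y in L]
j=onplane(c,f([(332,72),(240,142),(352,287),(446,212)]),.012); info('jig base inner',j)
t=onplane(c,f([(672,136),(747,262),(655,316),(580,185)]),.035); info('tray',t); print(t.mean(0))
im=cv2.imread('pics/top0.png'); hsv=cv2.cvtColor(im,cv2.COLOR_BGR2HSV)
for x,y in [(225,230),(303,198),(305,215),(240,245),(221,225),(229,243)]: print((x,y),hsv[y,x])
for n,(x0,y0,x1,y1),z in(('block',(205,210,245,255),.048),('offcut',(285,185,316,212),.044)):
    h=hsv[y0:y1,x0:x1].astype(int)
    m=((h[...,2]>190)&(h[...,1]<125)) 
    m=m.astype(np.uint8)
    k,l,st,_=cv2.connectedComponentsWithStats(m); b=1+st[1:,4].argmax(); ys,xs=np.nonzero(l==b)
    r=cv2.minAreaRect(np.c_[xs+x0,ys+y0].astype(np.float32)); P=onplane(c,cv2.boxPoints(r),z); info(n,P); print(st[b,4],P.mean(0),r)
E
```

```text
jig base inner [[0.6583, 0.0622], [0.5829, 0.1638], [0.423, 0.0439], [0.5024, -0.0596]] sides [0.1979, 0.1265, 0.1999, 0.1305]
tray [[0.5788, -0.3047], [0.4415, -0.3807], [0.386, -0.2797], [0.5276, -0.2035]] sides [0.1134, 0.1569, 0.1153, 0.1608]
[ 0.48348491 -0.29214689  0.035     ]
(225, 230) [ 16 140 216]
(303, 198) [ 17 137 233]
(305, 215) [ 22 119 240]
(240, 245) [ 14 185 193]
(221, 225) [ 14 182 118]
(229, 243) [ 17 138 224]Traceback (most recent call last):
  File "<stdin>", line 11, in <module>
ValueError: attempt to get argmax of an empty sequence
```

```bash
python3 - <<'E'
from h import *
c=cam("top")
im=cv2.imread('pics/top0.png'); hsv=cv2.cvtColor(im,cv2.COLOR_BGR2HSV)
for n,(x0,y0,x1,y1),z in(('block',(205,210,245,255),.048),('offcut',(285,185,316,212),.044)):
    h=hsv[y0:y1,x0:x1].astype(int)
    m=((h[...,2]>195)&(h[...,1]<160)) if n=='block' else ((h[...,0]<20)&(h[...,2]>195)&(h[...,1]>118))
    m=m.astype(np.uint8)
    k,l,st,_=cv2.connectedComponentsWithStats(m); b=1+st[1:,4].argmax(); ys,xs=np.nonzero(l==b)
    r=cv2.minAreaRect(np.c_[xs+x0,ys+y0].astype(np.float32)); P=onplane(c,cv2.boxPoints(r),z); info(n,P); print(st[b,4],P.mean(0),r)
R=np.array(ctrl.read_state()['tcp_rot']);print(R.tolist(), ctrl.read_state()['time'])
w=cams.camera_params('wrist');print(w['fx'],R.T@(np.array(w['eye'])-ctrl.read_state()['eef_pos']),(R.T@np.array(w['rotation'])).round(3))
E
```

```text
block [[0.4051, 0.3549], [0.4998, 0.3251], [0.4855, 0.2814], [0.3909, 0.3114]] sides [0.0458, 0.0993, 0.046, 0.0992]
313 [0.44532893 0.31820093 0.048     ] ((226.69215393066406, 234.18507385253906), (12.646860122680664, 27.73957633972168), 17.35402488708496)
offcut [[0.5749, 0.0824], [0.5977, 0.07], [0.5605, 0.0028], [0.5378, 0.0153]] sides [0.0767, 0.026, 0.0768, 0.0259]
138 [0.56773696 0.04260838 0.044     ] ((302.6838073730469, 199.0972900390625), (21.054948806762695, 7.122291088104248), 27.897268295288086)
[[0.9327546484498591, 0.360511512008236, -0.00046422485432430624], [0.360511800078634, -0.9327541625892635, 0.0009561257579199581], [-8.831332259062192e-05, -0.0010591892830760913, -0.9999994351592502]] 0.1
279.9398415494927 [ 0.07738622 -0.00061431 -0.17769333] [[ 0.001 -0.964 -0.265]
 [ 1.     0.001  0.   ]
 [ 0.    -0.265  0.964]]
```

```bash
cat >> h.py <<'E'
def to(x,y,z,yaw):
    "shift/turn from the present pose to TCP (x,y,z), tool x at yaw deg (world), pointing down"
    from scipy.spatial.transform import Rotation as Ro
    s=ctrl.read_state(); R=np.array(s['tcp_rot']); a=np.radians(yaw)
    T=np.array([[np.cos(a),np.sin(a),0],[np.sin(a),-np.cos(a),0],[0,0,-1]])
    print('t',round(s['time'],2),'at',np.round(s['eef_pos'],4),'yaw',round(float(np.degrees(np.arctan2(R[1,0],R[0,0]))),2),'F',np.round(s['ft_force'],1),'w',round(s['grip_width'],3),'gf',round(s['grip_force'],1),'-> shift',(R.T@(np.array([x,y,z])-s['eef_pos'])).round(4).tolist(),'turn',Ro.from_matrix(R.T@T).as_rotvec().round(4).tolist())
E
python3 -c "
from h import *
to(.545,.01,.2,61)"
```

```text
t 0.1 at [ 0.2252 -0.5827  0.2049] yaw 21.13 F [-0.9  0.4  0.4] w 1.001 gf 0.0 -> shift [0.512, -0.4375, 0.0053] turn [-0.001, -0.0003, -0.6958]
```

Call:
{"name": "drive_tool", "arguments": {
  "rows": [
    [[0.045,-0.038,0,0,0,-0.14],[0.09,-0.076,0,0,0,-0.28],[0.135,-0.114,0,0,0,-0.42],[0.18,-0.152,0,0,0,-0.56],[0.22,-0.19,0,0,0,-0.7]]
  ],
  "gripper": 0.42,
  "newtons": 15
}}

```text
time: 0.6
eef_pos: [0.3443, -0.3609, 0.2053]
tcp_rot: [[0.476, 0.879, -0.0], [0.879, -0.476, -0.0], [-0.0, -0.0, -1.0]]
ft_force: [1.6, -0.2, 0.1]
grip_width: 0.61
grip_force: 0.0
```

```bash
python3 -c "
from h import *
to(.545,.01,.2,61)"
```

```text
t 0.6 at [ 0.3443 -0.3609  0.2053] yaw 61.57 F [ 1.6 -0.2  0.1] w 0.61 gf 0.0 -> shift [0.4217, -0.0001, 0.0053] turn [-0.0002, 0.0001, 0.01]
```

Call:
{"name": "drive_tool", "arguments": {
  "rows": [
    [[0.05,0,0,0,0,0],[0.1,0,0,0,0,0],[0.15,0,0,0,0,0],[0.2,0,0,0,0,0],[0.25,0,0,0,0,0]]
  ]
}}

```text
time: 1.1
eef_pos: [0.4645, -0.1418, 0.2055]
tcp_rot: [[0.481, 0.877, 0.0], [0.877, -0.481, -0.0], [-0.0, 0.0, -1.0]]
ft_force: [0.3, -1.6, -0.5]
grip_width: 0.419
grip_force: 0.0
```

Call:
{"name": "drive_tool", "arguments": {
  "rows": [
    [[0.05,0,0,0,0,0],[0.1,0,0,0,0,0],[0.12,0,0,0,0,0],[0.12,0,0,0,0,0],[0.12,0,0,0,0,0]]
  ]
}}

```text
time: 1.6
eef_pos: [0.5215, -0.0387, 0.2051]
tcp_rot: [[0.481, 0.877, -0.001], [0.877, -0.481, 0.0], [-0.0, -0.001, -1.0]]
ft_force: [-0.2, -0.5, 0.5]
grip_width: 0.419
grip_force: 0.0
```

```bash
python3 - <<'E'
from h import *
to(.567,.043,.2,61)
c=cam('wrist'); im=cams.grab_frame('wrist'); cv2.imwrite('pics/w1.png',im[:,:,::-1]); np.savez('w1.npz',K=c[0],D=c[1],e=c[2],R=c[3])
E
```

```text
t 1.6 at [ 0.5215 -0.0387  0.2051] yaw 61.26 F [-0.2 -0.5  0.5] w 0.419 gf 0.0 -> shift [0.0935, 0.0006, 0.005] turn [-0.0007, 0.0004, 0.0046]
```

View pics/w1.png

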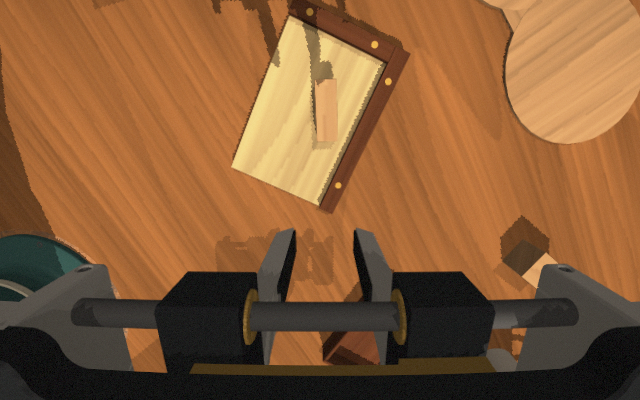

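The wrist view shows the jig clearly: inner corner (386,62), base corners (291,14), (232,166), (320,207), and the offcut's top at about (316..337, 79..141).

```bash
python3 - <<'E'
from h import *
d=np.load('w1.npz'); c=(d['K'],d['D'],d['e'],d['R'])
j=onplane(c,[(386,62),(291,14),(232,166),(320,207)],.012); info('jig',j)
for a,b in((3,0),(2,1)): v=j[b]-j[a]; print('y ang',np.degrees(np.arctan2(v[1],v[0])))
v=j[0]-j[1]; print('x ang',np.degrees(np.arctan2(v[1],v[0])))
info('offcut',onplane(c,[(316,79),(337,80),(338,140),(317,142)],.044)); P=onplane(c,[(316,79),(337,80),(338,140),(317,142)],.044)
v=P[1]-P[2];print(P.mean(0),np.degrees(np.arctan2(v[1],v[0])))
im=cv2.imread('pics/w1.png'); hsv=cv2.cvtColor(im,cv2.COLOR_BGR2HSV)
print([hsv[y,x].tolist() for x,y in((326,110),(350,110),(300,110),(326,140),(326,146))])
E
```

```text
jig [[0.661, 0.0597], [0.5857, 0.1615], [0.4252, 0.0428], [0.5008, -0.0635]] sides [0.2021, 0.1266, 0.1995, 0.1305]
y ang 37.55019307931574
y ang 36.47628438494406
x ang -53.490943810760236
offcut [[0.5747, 0.0786], [0.595, 0.0663], [0.5646, 0.0068], [0.5416, 0.0167]] sides [0.0702, 0.0238, 0.0668, 0.025]
[0.56896895 0.04211438 0.044     ] 62.94044168415561
[[16, 133, 225], [19, 122, 228], [21, 115, 241], [16, 133, 224], [18, 124, 208]]
```

Call:
{"name": "drive_tool", "arguments": {
  "rows": [
    [[0.045,0.001,0,0,0,0],[0.093,0.002,0.01,0,0,0],[0.093,0.002,0.06,0,0,0],[0.093,0.002,0.105,0,0,0],[0.093,0.002,0.135,0,0,0]]
  ]
}}

```text
time: 2.15
eef_pos: [0.5668, 0.0405, 0.0676]
tcp_rot: [[0.482, 0.876, -0.003], [0.876, -0.482, -0.001], [-0.002, -0.002, -1.0]]
ft_force: [0.5, -0.2, 0.3]
grip_width: 0.421
grip_force: 0.0
```

Call:
{"name": "drive_tool", "arguments": {
  "rows": [
    [[0,0,0.025,0,0,0],[0,0,0.04,0,0,0],[0,0,0.048,0,0,0],[0,0,0.048,0,0,0]]
  ]
}}

```text
time: 2.55
eef_pos: [0.5682, 0.0415, 0.0223]
tcp_rot: [[0.482, 0.876, -0.001], [0.876, -0.482, -0.0], [-0.0, -0.0, -1.0]]
ft_force: [0.6, 0.3, 0.1]
grip_width: 0.42
grip_force: 0.0
```

Call:
{"name": "drive_tool", "arguments": {
  "rows": [
    [[0,0,0,0,0,0],[0,0,0,0,0,0],[0,0,0,0,0,0],[0,0,0,0,0,0],[0,0,0,0,0,0]]
  ],
  "gripper": 0,
  "newtons": 15
}}

```text
time: 3.05
eef_pos: [0.5689, 0.042, 0.0235]
tcp_rot: [[0.481, 0.877, 0.001], [0.877, -0.481, -0.0], [0.001, 0.001, -1.0]]
ft_force: [-1.4, -0.7, 8.4]
grip_width: 0.267
grip_force: 14.9
```

Call:
{"name": "drive_tool", "arguments": {
  "rows": [
    [[0,0,-0.03,0,0,0],[0,0,-0.08,0,0,0],[0,0,-0.12,0,0,0],[-0.03,0.008,-0.13,0,0,0.0],[-0.08,0.02,-0.13,0,0,0.14]]
  ]
}}

```text
time: 3.55
eef_pos: [0.5491, -0.0346, 0.1552]
tcp_rot: [[0.595, 0.803, 0.005], [0.803, -0.595, 0.001], [0.003, 0.003, -1.0]]
ft_force: [0.7, -1.4, -1.1]
grip_width: 0.267
grip_force: 14.9
```

```bash
python3 -c "
from h import *
to(.483,-.292,.12,29)"
```

```text
t 3.55 at [ 0.5491 -0.0346  0.1552] yaw 53.46 F [ 0.7 -1.4 -1.1] w 0.267 gf 14.9 -> shift [-0.2463, 0.1001, 0.0347] turn [0.0026, -0.004, 0.427]
```

Call:
{"name": "drive_tool", "arguments": {
  "rows": [
    [[-0.044,0.018,0,0,0,0.1],[-0.088,0.036,0,0,0,0.2],[-0.132,0.054,0,0,0,0.3],[-0.176,0.072,0,0,0,0.42],[-0.22,0.09,0,0,0,0.42]]
  ]
}}

```text
time: 4.05
eef_pos: [0.4874, -0.2682, 0.1532]
tcp_rot: [[0.875, 0.483, 0.001], [0.483, -0.875, -0.001], [0.0, 0.001, -1.0]]
ft_force: [1.8, -0.1, 0.3]
grip_width: 0.263
grip_force: 14.9
```

```bash
python3 -c "
from h import *
to(.483,-.292,.02,29)"
```

```text
t 4.05 at [ 0.4874 -0.2682  0.1532] yaw 28.9 F [ 1.8 -0.1  0.3] w 0.263 gf 14.9 -> shift [-0.0154, 0.0186, 0.1332] turn [0.001, -0.0004, -0.0018]
```

Call:
{"name": "drive_tool", "arguments": {
  "rows": [
    [[-0.014,0.017,0.02,0,0,0],[-0.014,0.017,0.06,0,0,0],[-0.014,0.017,0.1,0,0,0],[-0.014,0.017,0.12,0,0,0],[-0.014,0.017,0.13,0,0,0]]
  ]
}}

```text
time: 4.55
eef_pos: [0.4834, -0.2876, 0.0209]
tcp_rot: [[0.873, 0.487, -0.002], [0.487, -0.873, 0.001], [-0.001, -0.002, -1.0]]
ft_force: [0.2, 0.3, 0.1]
grip_width: 0.27
grip_force: 14.9
```

Call:
{"name": "drive_tool", "arguments": {
  "rows": [
    [[0,0,0.001,0,0,0],[0,0,0.001,0,0,0],[0,0,0.001,0,0,0],[0,0,0.001,0,0,0]]
  ],
  "gripper": 0.45
}}

```text
time: 4.95
eef_pos: [0.4846, -0.2884, 0.0225]
tcp_rot: [[0.873, 0.487, 0.001], [0.487, -0.873, -0.001], [0.001, 0.001, -1.0]]
ft_force: [0.9, 0.6, 0.5]
grip_width: 0.452
grip_force: 0.0
```

Call:
{"name": "drive_tool", "arguments": {
  "rows": [
    [[0,0,-0.02,0,0,0],[0,0,-0.06,0,0,0],[0,0,-0.11,0,0,0],[0,0,-0.16,0,0,0],[0,0,-0.16,0,0,0]]
  ]
}}

```text
time: 5.45
eef_pos: [0.4869, -0.2894, 0.1886]
tcp_rot: [[0.873, 0.487, 0.009], [0.487, -0.873, -0.005], [0.005, 0.009, -1.0]]
ft_force: [-0.4, 0.0, -0.6]
grip_width: 0.45
grip_force: 0.0
```

```bash
python3 - <<'E'
from h import *
to(.48,.2,.18,-17.5)
im=cams.grab_frame('top'); cv2.imwrite('pics/t2.png',im[:,:,::-1])
im=cams.grab_frame('scene')
o=np.vstack([cv2.resize(cv2.imread('pics/t2.png')[150:270,200:440],None,fx=2.5,fy=2.5),cv2.resize(im[140:260,170:410,::-1],None,fx=2.5,fy=2.5)]);cv2.imwrite('pics/v2.png',o)
E
```

```text
t 5.45 at [ 0.4869 -0.2894  0.1886] yaw 29.15 F [-0.4  0.  -0.6] w 0.45 gf 0.0 -> shift [0.2324, -0.4308, 0.0059] turn [0.0065, -0.0083, 0.8142]
```

View pics/v2.png

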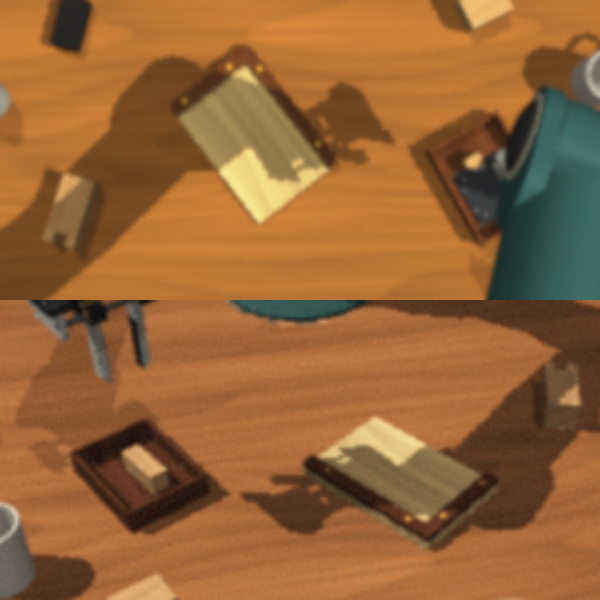

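The offcut lies in the tray and the jig is clear; the neck block is unmoved. Next, a look at it from the wrist.

Call:
{"name": "drive_tool", "arguments": {
  "rows": [
    [[0.01,-0.046,0,0,0,0.14],[0.02,-0.09,0,0,0,0.28],[0.035,-0.135,0,0,0,0.42],[0.05,-0.18,0,0,0,0.56],[0.065,-0.225,0,0,0,0.7]]
  ],
  "gripper": 0.8
}}

```text
time: 6.05
eef_pos: [0.432, -0.0669, 0.1806]
tcp_rot: [[0.985, -0.17, -0.002], [-0.17, -0.985, 0.0], [-0.002, -0.0, -1.0]]
ft_force: [1.1, 1.0, -0.4]
grip_width: 0.792
grip_force: 0.0
```

```bash
python3 -c "
from h import *
to(.37,.342,.19,-17.5)"
```

```text
t 6.05 at [ 0.432  -0.0669  0.1806] yaw -9.81 F [ 1.1  1.  -0.4] w 0.792 gf 0.0 -> shift [-0.1307, -0.3923, -0.0092] turn [0.0, 0.0017, 0.1343]
```

Call:
{"name": "drive_tool", "arguments": {
  "rows": [
    [[-0.015,-0.046,0,0,0,0.13],[-0.03,-0.092,0,0,0,0.13],[-0.045,-0.138,0,0,0,0.13],[-0.06,-0.184,0,0,0,0.13],[-0.075,-0.23,0,0,0,0.13]]
  ]
}}

```text
time: 6.55
eef_pos: [0.396, 0.1722, 0.1808]
tcp_rot: [[0.957, -0.292, -0.001], [-0.292, -0.957, -0.0], [-0.001, 0.0, -1.0]]
ft_force: [1.1, -0.4, -0.3]
grip_width: 0.8
grip_force: 0.0
```

Call:
{"name": "drive_tool", "arguments": {
  "rows": [
    [[-0.01,-0.046,0,0,0,0],[-0.02,-0.092,0,0,0,0],[-0.032,-0.135,0,0,0,0],[-0.032,-0.152,0,0,0,0],[-0.032,-0.152,0,0,0,0]]
  ]
}}

```text
time: 7.05
eef_pos: [0.4101, 0.3273, 0.1802]
tcp_rot: [[0.957, -0.289, -0.002], [-0.289, -0.957, 0.0], [-0.002, 0.0, -1.0]]
ft_force: [-0.4, -0.3, 0.3]
grip_width: 0.803
grip_force: 0.0
```

```bash
python3 - <<'E'
from h import *
to(.445,.318,.02,-17.5)
c=cam('wrist'); im=cams.grab_frame('wrist'); cv2.imwrite('pics/w3.png',im[:,:,::-1]); np.savez('w3.npz',K=c[0],D=c[1],e=c[2],R=c[3])
E
```

```text
t 7.05 at [0.4101 0.3273 0.1802] yaw -16.78 F [-0.4 -0.3  0.3] w 0.803 gf 0.0 -> shift [0.0365, -0.0012, 0.1601] turn [0.0003, 0.0025, 0.0126]
```

View pics/w3.png

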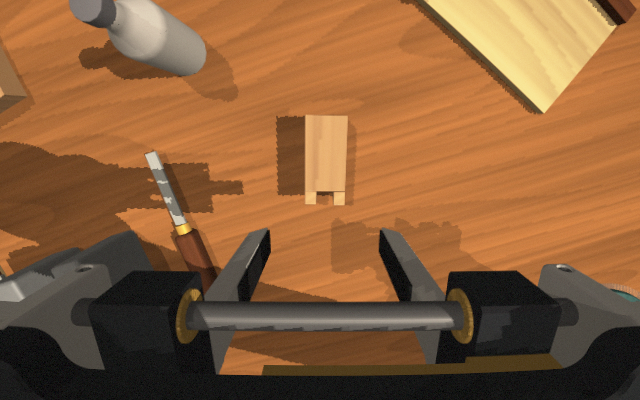

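The block's top spans (306..348,116) to (306..345,205) with the slot at the bottom. The chisel runs from its tip (152,155) to its handle (205,270) on the left, and the bottle is upper left.

```bash
python3 - <<'E'
from h import *
d=np.load('w3.npz'); c=(d['K'],d['D'],d['e'],d['R'])
im=cv2.imread('pics/w3.png'); hsv=cv2.cvtColor(im,cv2.COLOR_BGR2HSV)
P=onplane(c,[(306,116),(348,116),(346,205),(306,205)],.048);info('blk',P);print(P.mean(0)); 
for a,b in((3,0),(2,1)): v=P[b]-P[a]; print(np.degrees(np.arctan2(v[1],v[0])))
s=ctrl.read_state();R=np.array(s['tcp_rot'])
for q in((152,155),(180,228),(205,265)): print('chisel in tool frame',((onplane(c,[q],.01)[0]-s['eef_pos'])@R).round(3))
print('blk in tool',(P.mean(0)-s['eef_pos'])@R)
E
```

```text
blk [[0.4983, 0.3218], [0.4855, 0.279], [0.3912, 0.3075], [0.4045, 0.3516]] sides [0.0985, 0.0447, 0.0985, 0.0461]
[0.44485126 0.31497989 0.048     ]
-17.659249418253662
-16.827242018199655
chisel in tool frame [ 0.041 -0.219  0.17 ]
chisel in tool frame [-0.056 -0.196  0.17 ]
chisel in tool frame [-0.111 -0.168  0.17 ]
blk in tool [3.65597957e-02 6.71406334e-05 1.32162261e-01]
```

Call:
{"name": "drive_tool", "arguments": {
  "rows": [
    [[0.036,0,0.01,0,0,0.01],[0.036,0,0.05,0,0,0.01],[0.036,0,0.09,0,0,0.01],[0.036,0,0.12,0,0,0.01],[0.036,0,0.145,0,0,0.01]]
  ]
}}

```text
time: 7.6
eef_pos: [0.4448, 0.3126, 0.0344]
tcp_rot: [[0.953, -0.303, -0.002], [-0.303, -0.953, -0.002], [-0.001, 0.002, -1.0]]
ft_force: [0.1, -0.5, 0.3]
grip_width: 0.797
grip_force: 0.0
```

Call:
{"name": "drive_tool", "arguments": {
  "rows": [
    [[0,0,0.012,0,0,0],[0,0,0.017,0,0,0],[0,0,0.017,0,0,0]]
  ]
}}

```text
time: 7.9
eef_pos: [0.4456, 0.3145, 0.0198]
tcp_rot: [[0.953, -0.302, -0.0], [-0.302, -0.953, 0.0], [-0.0, -0.0, -1.0]]
ft_force: [0.2, 0.1, -0.5]
grip_width: 0.801
grip_force: 0.0
```

Call:
{"name": "drive_tool", "arguments": {
  "rows": [
    [[0,0,0,0,0,0],[0,0,0,0,0,0],[0,0,0,0,0,0],[0,0,0,0,0,0],[0,0,0,0,0,0]]
  ],
  "gripper": 0.2,
  "newtons": 40
}}

```text
time: 8.4
eef_pos: [0.4458, 0.3149, 0.02]
tcp_rot: [[0.954, -0.301, 0.001], [-0.301, -0.954, 0.0], [0.0, -0.001, -1.0]]
ft_force: [-1.7, -1.6, 6.8]
grip_width: 0.491
grip_force: 40.0
```

```bash
python3 -c "
from h import *
to(.445,.3165,.018,-17.3)"
```

```text
t 8.4 at [0.4458 0.3149 0.02  ] yaw -17.53 F [-1.7 -1.6  6.8] w 0.491 gf 40.0 -> shift [-0.0012, -0.0013, 0.002] turn [-0.0006, -0.0004, -0.0041]
```

Call:
{"name": "drive_tool", "arguments": {
  "rows": [
    [[0,0,-0.02,0,0,0],[0,0,-0.06,0,0,0],[0,0,-0.1,0,0,0],[0,0,-0.12,0,0,0]]
  ]
}}

```text
time: 8.8
eef_pos: [0.4461, 0.3155, 0.1426]
tcp_rot: [[0.954, -0.301, 0.002], [-0.301, -0.954, 0.002], [0.002, -0.002, -1.0]]
ft_force: [-0.2, -0.6, -1.8]
grip_width: 0.483
grip_force: 40.0
```

```bash
python3 -c "
from h import *
to(.585,.052,.12,37)"
```

```text
t 8.8 at [0.4461 0.3155 0.1426] yaw -17.51 F [-0.2 -0.6 -1.8] w 0.483 gf 40.0 -> shift [0.2117, 0.2095, 0.0225] turn [-0.0014, -0.0028, -0.9514]
```

Call:
{"name": "drive_tool", "arguments": {
  "rows": [
    [[0.02,0.03,0,0,0,-0.13],[0.05,0.06,0,0,0,-0.26],[0.08,0.09,0,0,0,-0.39],[0.11,0.12,0,0,0,-0.52],[0.14,0.15,0,0,0,-0.65]]
  ]
}}

```text
time: 9.3
eef_pos: [0.5343, 0.1279, 0.1396]
tcp_rot: [[0.94, 0.343, -0.0], [0.343, -0.94, 0.0], [-0.0, -0.0, -1.0]]
ft_force: [0.7, 0.5, -1.6]
grip_width: 0.486
grip_force: 40.0
```

Call:
{"name": "drive_tool", "arguments": {
  "rows": [
    [[0.0,0.02,0,0,0,-0.1],[0.0,0.04,0,0,0,-0.2],[0.0,0.05,0,0,0,-0.3],[0,0.05,0,0,0,-0.3],[0,0.05,0,0,0,-0.3]]
  ]
}}

```text
time: 9.8
eef_pos: [0.5505, 0.0829, 0.1395]
tcp_rot: [[0.802, 0.598, -0.0], [0.598, -0.802, 0.001], [0.0, -0.001, -1.0]]
ft_force: [0.1, -0.2, -2.2]
grip_width: 0.487
grip_force: 40.0
```

```bash
python3 -c "
from h import *
to(.585,.052,.045,37)"
```

```text
t 9.8 at [0.5505 0.0829 0.1395] yaw 36.73 F [ 0.1 -0.2 -2.2] w 0.487 gf 40.0 -> shift [0.0092, 0.0455, 0.0944] turn [-0.0006, -0.0001, -0.0048]
```

Call:
{"name": "drive_tool", "arguments": {
  "rows": [
    [[0.005,0.025,0.02,0,0,0],[0.009,0.045,0.04,0,0,0],[0.009,0.045,0.07,0,0,0],[0.009,0.045,0.094,0,0,0],[0.009,0.045,0.094,0,0,0]]
  ]
}}

```text
time: 10.3
eef_pos: [0.5828, 0.0529, 0.0428]
tcp_rot: [[0.8, 0.6, -0.005], [0.6, -0.8, 0.0], [-0.004, -0.003, -1.0]]
ft_force: [-0.2, 0.6, -1.7]
grip_width: 0.487
grip_force: 40.0
```

```bash
python3 - <<'E'
from h import *
to(.585,.052,.033,37)
c=cam('wrist'); im=cams.grab_frame('wrist'); cv2.imwrite('pics/w4.png',im[:,:,::-1]); np.savez('w4.npz',K=c[0],D=c[1],e=c[2],R=c[3])
E
```

```text
t 10.3 at [0.5828 0.0529 0.0428] yaw 36.85 F [-0.2  0.6 -1.7] w 0.487 gf 40.0 -> shift [0.0013, 0.002, 0.0098] turn [-0.003, 0.0036, -0.0026]
```

View pics/w4.png

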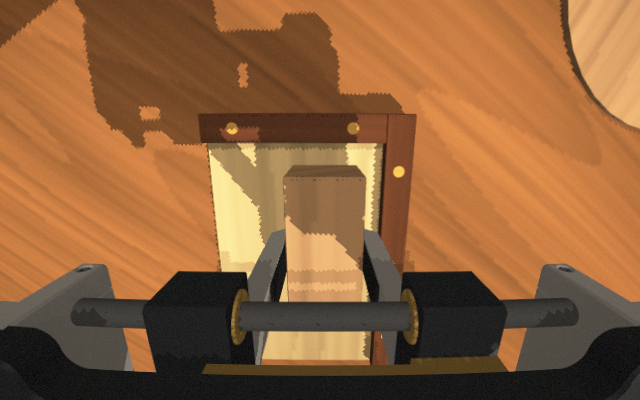

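The block is held over the base, upright; the short fence's inner edge lies at row ~143 (207..386) and the long fence's at col ~386. I'll check the alignment.

```bash
python3 - <<'E'
from h import *
d=np.load('w4.npz'); c=(d['K'],d['D'],d['e'],d['R'])
A=onplane(c,[(200,114),(416,114)],.024); v=A[1]-A[0]; print('jig x len',np.linalg.norm(v),np.degrees(np.arctan2(v[1],v[0]))+90)
s=ctrl.read_state();R=np.array(s['tcp_rot'])
q=A[1]; jy=np.radians(np.degrees(np.arctan2(v[1],v[0]))+90); Y=np.array([np.cos(jy),np.sin(jy)]);X=np.array([Y[1],-Y[0]])
print('inner corner',q[:2]-.02*X-.02*Y)
B=onplane(c,[(207,143),(386,143)],.024);v=B[1]-B[0];print('inner',B.round(4),np.linalg.norm(v),np.degrees(np.arctan2(v[1],v[0]))+90)
T=onplane(c,[(284,178),(365,177)],.0425-.02+.048);v=T[1]-T[0];print('blk end',T.round(4),np.linalg.norm(v),np.degrees(np.arctan2(v[1],v[0]))+90)
m=T.mean(0)[:2];C=q[:2]-.02*X-.02*Y;print('gap y',(C-m)@Y,'gap x',(C-m)@X-.023)
E
```

```text
jig x len 0.14640977833902175 36.794274711414076
inner corner [0.65980378 0.05882977]
inner [[0.5863 0.158  0.024 ]
 [0.6607 0.0586 0.024 ]] 0.12421031335998797 36.7974356231543
blk end [[0.6094 0.1005 0.0705]
 [0.6363 0.0657 0.0705]] 0.04398957159870025 37.659104015316835
gap y 0.015058723266668643 gap x 0.01861180786426224
```

Call:
{"name": "drive_tool", "arguments": {
  "rows": [
    [[0,0,0.005,0,0,0],[0,0,0.008,0,0,0],[0,0,0.009,0,0,0],[0,0,0.009,0,0,0],[0,0,0.009,0,0,0]]
  ]
}}

```text
time: 10.85
eef_pos: [0.5852, 0.052, 0.0369]
tcp_rot: [[0.8, 0.6, 0.001], [0.6, -0.8, 0.0], [0.001, 0.0, -1.0]]
ft_force: [-0.7, -0.3, -1.9]
grip_width: 0.487
grip_force: 40.0
```

Call:
{"name": "drive_tool", "arguments": {
  "rows": [
    [[0,0,0.001,0,0,0],[0,0,0.001,0,0,0],[0,0,0.001,0,0,0]]
  ]
}}

```text
time: 11.15
eef_pos: [0.5849, 0.052, 0.0355]
tcp_rot: [[0.8, 0.6, -0.0], [0.6, -0.8, 0.0], [0.0, -0.0, -1.0]]
ft_force: [0.2, 0.3, -1.8]
grip_width: 0.486
grip_force: 40.0
```

Call:
{"name": "drive_tool", "arguments": {
  "rows": [
    [[0,0,0.001,0,0,0],[0,0,0.002,0,0,0],[0,0,0.002,0,0,0],[0,0,0.002,0,0,0]]
  ]
}}

```text
time: 11.55
eef_pos: [0.5849, 0.052, 0.0334]
tcp_rot: [[0.8, 0.6, -0.0], [0.6, -0.8, 0.0], [0.0, -0.0, -1.0]]
ft_force: [-0.5, -0.8, -1.7]
grip_width: 0.483
grip_force: 40.0
```

Call:
{"name": "drive_tool", "arguments": {
  "rows": [
    [[0,0,0.001,0,0,0],[0,0,0.001,0,0,0],[0,0,0.001,0,0,0]]
  ]
}}

```text
time: 11.85
eef_pos: [0.5849, 0.052, 0.0325]
tcp_rot: [[0.8, 0.6, -0.0], [0.6, -0.8, 0.0], [0.0, -0.0, -1.0]]
ft_force: [-0.2, 0.0, -1.2]
grip_width: 0.488
grip_force: 40.0
```

Call:
{"name": "drive_tool", "arguments": {
  "rows": [
    [[0,0.004,0,0,0,0],[0,0.008,0,0,0,0],[0,0.011,0,0,0,0],[0,0.013,0,0,0,0],[0,0.013,0,0,0,0]]
  ]
}}

```text
time: 12.35
eef_pos: [0.5929, 0.0412, 0.0325]
tcp_rot: [[0.8, 0.6, -0.0], [0.6, -0.8, 0.0], [0.0, -0.0, -1.0]]
ft_force: [-0.6, -0.3, -1.3]
grip_width: 0.493
grip_force: 40.0
```

Call:
{"name": "drive_tool", "arguments": {
  "rows": [
    [[0,0.001,0,0,0,0],[0,0.002,0,0,0,0],[0,0.002,0,0,0,0],[0,0.002,0,0,0,0]]
  ]
}}

```text
time: 12.75
eef_pos: [0.5939, 0.04, 0.0325]
tcp_rot: [[0.8, 0.601, 0.0], [0.601, -0.8, 0.0], [0.0, -0.0, -1.0]]
ft_force: [-0.4, 0.6, -1.4]
grip_width: 0.485
grip_force: 40.0
```

Call:
{"name": "drive_tool", "arguments": {
  "rows": [
    [[0,0.001,0,0,0,0],[0,0.002,0,0,0,0],[0,0.002,0,0,0,0],[0,0.002,0,0,0,0]]
  ]
}}

```text
time: 13.15
eef_pos: [0.5952, 0.0384, 0.0325]
tcp_rot: [[0.8, 0.6, 0.0], [0.6, -0.8, 0.0], [0.0, -0.0, -1.0]]
ft_force: [0.9, -0.0, -2.9]
grip_width: 0.491
grip_force: 40.0
```

Call:
{"name": "drive_tool", "arguments": {
  "rows": [
    [[0,0.001,0,0,0,0],[0,0.001,0,0,0,0],[0,0.001,0,0,0,0]]
  ]
}}

```text
time: 13.45
eef_pos: [0.5954, 0.0381, 0.0325]
tcp_rot: [[0.799, 0.601, -0.001], [0.601, -0.799, 0.001], [-0.0, -0.001, -1.0]]
ft_force: [-2.4, 3.7, 0.4]
grip_width: 0.488
grip_force: 40.0
```

Call:
{"name": "drive_tool", "arguments": {
  "rows": [
    [[0,-0.001,0,0,0,0],[0.004,-0.001,0,0,0,0],[0.008,-0.001,0,0,0,0],[0.011,-0.001,0,0,0,0],[0.011,-0.001,0,0,0,0]]
  ]
}}

```text
time: 13.95
eef_pos: [0.6045, 0.0453, 0.0326]
tcp_rot: [[0.799, 0.601, 0.001], [0.601, -0.799, 0.0], [0.001, 0.0, -1.0]]
ft_force: [0.4, 0.1, -1.7]
grip_width: 0.487
grip_force: 40.0
```

Call:
{"name": "drive_tool", "arguments": {
  "rows": [
    [[0.001,0,0,0,0,0],[0.002,0,0,0,0,0],[0.002,0,0,0,0,0],[0.002,0,0,0,0,0]]
  ]
}}

```text
time: 14.35
eef_pos: [0.6055, 0.0461, 0.0325]
tcp_rot: [[0.8, 0.601, -0.0], [0.601, -0.8, 0.0], [0.0, -0.0, -1.0]]
ft_force: [-0.5, -0.5, -1.3]
grip_width: 0.49
grip_force: 40.0
```

Call:
{"name": "drive_tool", "arguments": {
  "rows": [
    [[0.001,0,0,0,0,0],[0.001,0,0,0,0,0],[0.001,0,0,0,0,0]]
  ]
}}

```text
time: 14.65
eef_pos: [0.6062, 0.0466, 0.0325]
tcp_rot: [[0.8, 0.6, -0.0], [0.6, -0.8, 0.0], [-0.0, -0.0, -1.0]]
ft_force: [-0.8, -2.1, -1.4]
grip_width: 0.488
grip_force: 40.0
```

Call:
{"name": "drive_tool", "arguments": {
  "rows": [
    [[0.001,0,0,0,0,0],[0.001,0,0,0,0,0],[0.001,0,0,0,0,0]]
  ]
}}

```text
time: 14.95
eef_pos: [0.6064, 0.0467, 0.0322]
tcp_rot: [[0.8, 0.6, -0.002], [0.6, -0.8, -0.001], [-0.002, -0.0, -1.0]]
ft_force: [-5.5, -3.2, -0.2]
grip_width: 0.488
grip_force: 40.0
```

Call:
{"name": "drive_tool", "arguments": {
  "rows": [
    [[0.0005,0.001,0,0,0,0],[0.0005,0.001,0,0,0,0],[0.0005,0.001,0,0,0,0]]
  ]
}}

```text
time: 15.25
eef_pos: [0.6065, 0.0466, 0.0322]
tcp_rot: [[0.8, 0.601, -0.003], [0.601, -0.8, -0.001], [-0.003, -0.001, -1.0]]
ft_force: [-11.6, -3.8, 5.8]
grip_width: 0.484
grip_force: 40.0
```

Call:
{"name": "drive_tool", "arguments": {
  "rows": [
    [[0,0.0005,-0.0005,0,0,0],[0,0.001,-0.0005,0,0,0],[0,0.001,-0.0005,0,0,0],[0,0.001,-0.0005,0,0,0],[0,0.001,-0.0005,0,0,0]]
  ]
}}

```text
time: 15.75
eef_pos: [0.6067, 0.0465, 0.0324]
tcp_rot: [[0.8, 0.601, -0.004], [0.601, -0.8, 0.0], [-0.003, -0.003, -1.0]]
ft_force: [-12.4, 1.1, 1.9]
grip_width: 0.486
grip_force: 40.0
```

```bash
python3 - <<'E'
from h import *
to(.6065,.0466,.0325,36.8)
c=cam('wrist'); im=cams.grab_frame('wrist'); cv2.imwrite('pics/w5.png',im[:,:,::-1])
for k in range(6):
    im=cams.grab_frame('scene');s=ctrl.read_state();R=np.array(s['tcp_rot']);print((R.T@s['ft_force']).round(1))
cv2.imwrite('pics/v5.png',np.vstack([cv2.resize(cv2.imread('pics/w5.png')[80:320,160:480],(640,300)),cv2.resize(im[140:260,170:410,::-1],(600,300)) if 0 else cv2.resize(im[140:260,170:426,::-1],(640,300))]))
E
```

```text
t 15.75 at [0.6067 0.0465 0.0324] yaw 36.92 F [-12.4   1.1   1.9] w 0.486 gf 40.0 -> shift [-0.0001, -0.0002, -0.0001] turn [-0.0026, 0.0033, 0.002]
[-8.8 -8.  -2.7]
[-8.5 -8.3 -1.1]
[-8.6 -6.9 -2.5]
[-8.5 -7.7 -2.3]
[-9.7 -8.1 -2.2]
[-8.7 -8.2 -1.6]
```

View pics/v5.png

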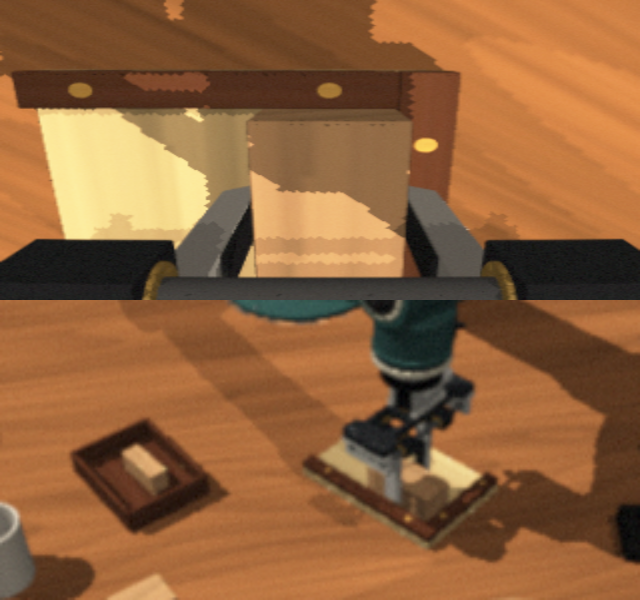

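The picture shows the block's plain end at the short fence and its side at the long fence, with the offcut in the tray. The push is steady at about 8 N towards each fence, so I'm handing in.

```bash
python3 -c "
from h import *
print(workorder.sign_off()); print(ctrl.read_state()['time'])"
```

```text
the job is handed in; nothing more can be done
None
the job is handed in; nothing more can be done
```

I handed the job in at about 16 s: the offcut lies in the scrap tray, and the gripper is holding the neck block in the jig corner with about 8 N towards each fence; the sign-off returned no verdict.

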